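Build up a stacked shoe heel on its pegs

TASK

Build up the heel on the upturned shoe: thread the three leather lifts and then the rubber top piece down over the two wooden pegs on the heel seat, the largest lift first and each next one smaller, so that the heel tapers upwards. Each piece must lie flat on the one below, with its straight edge towards the toe of the shoe and parallel to those under it. Leave the tin of tacks and the wax pot where they stand.

Things in the scene. Friction and masses are not known exactly. Their poses are not given: they have to be found in the camera images.
- heel_seat (a point): Middle of the level heel seat, on its face, 116 mm above the bench, of a brown shoe fixed upside down on a jack; x points to its toe, z up. Two wooden pegs, 6 mm ahead (+x) and 9 mm to either side, are 8 mm thick, 44.5 mm tall, tapering to 3 mm over the last 8.5. The sole, 68 mm wide here, rises from 45 mm ahead to 42 mm above the seat at 150 mm ahead (90 mm wide); toe 217 mm ahead.
- lift_large_center (a point): Centre (half-way up) of the largest leather lift: a tan D-shaped plate, 65 mm wide (y), 70 long (x), 12 thick, flat on the bench. x points to its straight edge, the round back is at -x, z up; sides straight and parallel from the straight edge to the centre. Two 13 mm through holes, 6 mm ahead (+x) and 9 mm to either side, as the pegs. Seated first: centre 6 mm above heel_seat.
- lift_middle_center (a point): Centre (half-way up) of the middle leather lift: same shape, holes and axes, 57 mm wide, 62 long, 12 thick. Seated second: centre 18 mm above heel_seat.
- lift_small_center (a point): Centre (half-way up) of the smallest leather lift: same shape, holes and axes, 49 mm wide, 54 long, 12 thick. Seated third: centre 30 mm above heel_seat.
- top_piece_center (a point): Centre (half-way up) of the grey rubber top piece, the smallest of all: same shape, holes and axes, 41 mm wide, 46 long, 10 thick. Seated last: centre 41 mm above heel_seat.
- tack_tin: Open round tin of tacks, 77 mm across, 41 mm high, standing loose on the bench; origin at the centre of its underside. A bystander.
- wax_pot: Round pale pot of wax, 74 mm across, 88 mm high, standing loose on the bench; origin at the centre of its underside. A bystander.
Things that resemble listed ones, but are neither listed nor needed, are in the scene too. Leave any orange or turquoise look-alike of the part that bears top_piece_center alone.

How it is judged:
By the outcome, as a careful person would: the job done as asked, in the order asked, and still so for the second after the job is handed in, with the robot touching nothing.
It also fails if it takes over 96 s, if anything falls off the work surface, if the arm or the gripper's body presses on something with over 40 N, if the wrist force passes 120 N, or if a joint passes its speed limit or range.

ROBOT

A 7-joint arm with a two-finger parallel gripper is mounted at the origin on a cart in front of the work surface, level with it; the furniture and walls round the work are solid. World frame = base frame: x ahead of the robot, y to its left, z up, the work surface at z = 0. Lengths are in mm, angles in rad, forces in N, time in s.
With the tool pointing down it reaches from about 400 to 875 mm from the base axis. Payload 4.4 kg.
Tool frame: the origin (TCP) lies midway between the tips of the shut fingers; the grasp point (between the pads) lies 19 mm behind it; z points along the fingers, y is the line along which they close (so a half turn about z gives the same grasp; the last joint's range is limited). The gripper opens to 85 mm and grips with 20 to 120 N. Pads are 22 mm wide; open, the fingers measure 114 mm over their backs; the gripper's body (76 mm by 85 mm) begins 54 mm behind the grasp point. The pads swing forward as they close: fully open they stand 13 mm farther back than shut.
Start: joints at [-1.276, 0.628, 0.038, 1.517, -0.027, 0.996, -0.02], TCP at [229.442, 608.173, 231.313] pointing down, gripper open.
Joint ranges: [-3.06, 3.06], [-0.37, 2.12], [-1.25, 1.32], [0.18, 2.47], [-1.1, 4.24], [0.23, 1.98], [-2.94, 2.94]. Speed limits (rad/s): [2.57, 2.57, 3.14, 3.14, 3.14, 3.14, 3.14].

INTERFACE

Orientations are given as [roll, pitch, yaw] about the fixed x, y, z axes, in that order (R = Rz(yaw) Ry(pitch) Rx(roll)).
In Python, from cell import ctrl gives the robot as it stands.
- The arm moves only by the shell command python3 -m handwheel 'ROWS'. ROWS is JSON, a list of rows, each a list of 3 entries, a list of its own where there are three numbers: the turn, a rotation vector about the tool's x, y, z in degrees, then the shift along the tool's x, y, z in m, then the closure, from 0 (fully open) to 1 (shut). A call has 1 to 5 rows; each row shifts and turns the commanded pose from where the row before left it, along the tool's axes as they then stand; what a row does not reach is not made up. A row lasts 1/12 s, in which the tool goes at most 41.7 mm and 7.16 degrees, less where a joint would pass 70% of its speed; a pose out of reach is approached as far as the arm can. A call is refused whole if a number of a shift passes 0.0417 or a number of a turn 7.16, either way. A call with a gripper value outside its range is refused whole. The fingers move at their own pace and stop on an object; the grip force is fixed at half the most. Time passes only in rows, so rows that do not move let the fingers close. It gives the time, the measured TCP pose, the force, the opening and the grip force at its end, in the units of the state.
- ctrl.read_state(): the state, without advancing time (a new reading comes with each control period).
- ctrl.get_image(name): name is "side" or "top"; returns a dict with "pixels" (480x640x3 uint8, red, green, blue), "fx", "fy", "cx", "cy" (pixels), "pose" (4x4, takes a point from camera to world coordinates). Camera axes: x right, y up, looking along -z (the intrinsics and any distortion apply to the point x, -y, -z); pixel columns grow to the right and rows downward; lengths in mm; the calibration is good to about 2 mm. A picture is of the moment at which its call begins. There is no depth.
- ctrl.finish_job(): hands the job in; it is judged then, once.
The state is a dict: "clock": time; "qpos": joint angles; "qd": joint speeds; "tau": joint torques, N m; "eef_pos": TCP position; "tool_rot": TCP orientation; "force": force on the tool from outside, world axes, zero at the start; "torque": the same for the moment, N m; "width": finger opening in mm; "gripper_force": force on a finger pad.
Only numpy, scipy, OpenCV 4.12 (cv2) and the standard library are available. Lean on these libraries where they do the work, as an engineer would, in place of code of your own. Each camera call takes 0.05 s, during which the arm holds its last target. There are 200 camera calls.

## Working session

There is one attempt and no reset: what is moved stays moved. The work goes in short steps, Python scripts to look and compute and a shell command to move; the robot and the scene stay as the last step left them, time stands still between calls to the robot, and variables do not carry over. Pictures are saved under pics/ and viewed, at most 14 in all, crops included, and the job is handed in when it is done.

```bash
mkdir -p pics; ls; python3 - <<'E'
from cell import ctrl
import cv2,pickle
s=ctrl.read_state();print({k:s[k] for k in('clock','eef_pos','tool_rot','width','force')})
for n in('top','side'):
    d=ctrl.get_image(n);pickle.dump(d,open(f'pics/{n}0.pkl','wb'));cv2.imwrite(f'pics/{n}0.png',d['pixels'][:,:,::-1]);print(n,{k:d[k] for k in d if k!='pixels'})
E
```

```text
pics
{'clock': 0.0, 'eef_pos': array([229.21811153, 607.55968746, 230.38209001]), 'tool_rot': array([-3.13966255e+00,  3.14090943e-05,  2.78081646e+00]), 'width': 85.51072823742429, 'force': array([-0.50918218, -0.12154063,  0.02200313])}
top {'fx': 444.659346260773, 'fy': 444.659346260773, 'cx': 313.1094795761612, 'cy': 240.926278347165, 'pose': array([[-1.99171181e-02,  9.82489308e-01, -1.85251363e-01,
         4.58184270e+02],
       [-9.99717783e-01, -1.71709306e-02,  1.64168369e-02,
         9.33373339e-01],
       [ 1.29484284e-02,  1.85526058e-01,  9.82554029e-01,
         9.87342684e+02],
       [ 0.00000000e+00,  0.00000000e+00,  0.00000000e+00,
         1.00000000e+00]])}
side {'fx': 555.9114502709041, 'fy': 555.9114502709041, 'cx': 308.8279693878715, 'cy': 240.77786094237837, 'pose': array([[-9.98358434e-01, -2.73551358e-02,  5.03203113e-02,
         6.92616189e+02],
       [ 5.70925429e-02, -5.45396927e-01,  8.36231208e-01,
         9.22696286e+02],
       [ 4.56932494e-03,  8.37731394e-01,  5.46063397e-01,
         6.82344147e+02],
       [ 0.00000000e+00,  0.00000000e+00,  0.00000000e+00,
         1.00000000e+00]])}
```

View pics/top0.png

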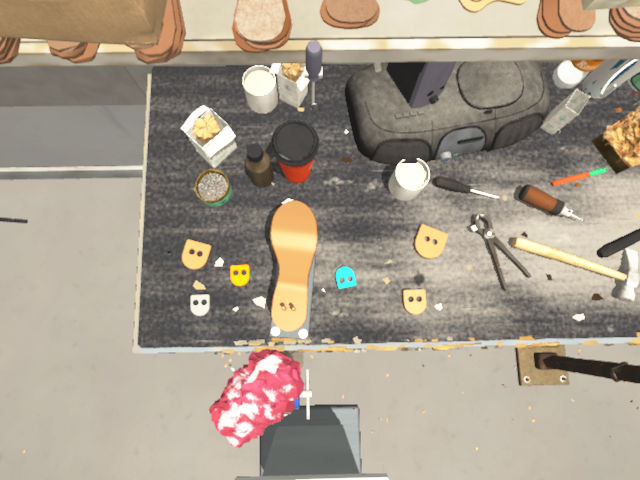

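View pics/side0.png

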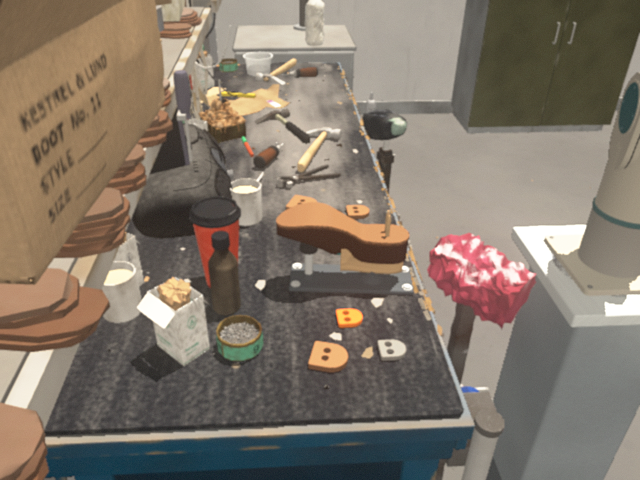

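The top view shows the shoe with its heel at (288,315) and its toe up at (293,205).

- **Lift candidates (tan D-plates):** (196,254), (431,241) and (414,300). Size will decide which is which.
- **Top piece candidates:** grey (200,304), orange (240,274) and turquoise (346,278). By the description I choose the grey one.
- **Bystanders:** tin at (213,187). The wax pot is one of the pale pots, at (409,178) or (261,90).

Next I measure the pieces.

```bash
cat > h.py <<'E'
import numpy as np,cv2,pickle
from cell import ctrl
def grab(n,f):
    d=ctrl.get_image(n);pickle.dump(d,open(f'pics/{f}.pkl','wb'));return d
def load(f): return pickle.load(open(f'pics/{f}.pkl','rb'))
def cast(d,uv,z):
    uv=np.atleast_2d(np.asarray(uv,float));P=d['pose']
    c=np.c_[(uv[:,0]-d['cx'])/d['fx'],-(uv[:,1]-d['cy'])/d['fy'],-np.ones(len(uv))]
    w=c@P[:3,:3].T;t=(z-P[2,3])/w[:,2];return P[:3,3]+w*t[:,None]
def proj(d,p):
    P=d['pose'];c=(np.atleast_2d(p)-P[:3,3])@P[:3,:3]
    return np.c_[d['cx']+d['fx']*c[:,0]/-c[:,2],d['cy']-d['fy']*c[:,1]/-c[:,2]]
def rectify(d,c,z,half=60,ppm=5):
    # metric top view of plane z; image right=+x world, up=+y
    w=np.array([[c[0]-half,c[1]+half,z],[c[0]+half,c[1]+half,z],[c[0]+half,c[1]-half,z],[c[0]-half,c[1]-half,z]])
    n=2*half*ppm
    H=cv2.getPerspectiveTransform(proj(d,w).astype(np.float32),np.float32([[0,0],[n,0],[n,n],[0,n]]))
    return cv2.warpPerspective(d['pixels'],H,(n,n),flags=cv2.INTER_CUBIC)
def piece(d,uv,z,grey=False,half=60,ppm=5):
    c=cast(d,uv,z)[0];r=rectify(d,c,z,half,ppm)
    hsv=cv2.cvtColor(r,cv2.COLOR_RGB2HSV)
    m=cv2.inRange(hsv,(0,0,120),(179,60,255)) if grey else cv2.inRange(hsv,(5,90,120),(25,255,255))
    k=np.ones((5,5),np.uint8);m=cv2.morphologyEx(m,cv2.MORPH_OPEN,k)
    cs,hi=cv2.findContours(m,cv2.RETR_CCOMP,cv2.CHAIN_APPROX_NONE)
    n=half*ppm
    i=min((i for i in range(len(cs)) if hi[0][i][3]<0 and cv2.contourArea(cs[i])>400*ppm**2),key=lambda i:np.hypot(*(cs[i].mean((0,1))-n)))
    W=lambda p:np.array([c[0]+(p[0]-n)/ppm,c[1]-(p[1]-n)/ppm])
    hs=sorted([cs[j] for j in range(len(cs)) if hi[0][j][3]==i],key=cv2.contourArea)[-2:]
    hc=[]
    for q in hs:
        M=cv2.moments(q);hc.append(W((M['m10']/M['m00'],M['m01']/M['m00'])))
    pts=np.array([W(p[0]) for p in cs[i]]);out=dict(hole_area=[cv2.contourArea(q)/ppm**2 for q in hs],holes=hc,r=r)
    M=cv2.moments(cs[i]);cen=W((M['m10']/M['m00'],M['m01']/M['m00']))
    v=hc[0]-hc[1];a=np.arctan2(v[0],-v[1])  # x axis normal to hole line
    # sharpen the angle with minAreaRect
    ra=np.deg2rad(-cv2.minAreaRect(cs[i])[2]);
    mid=(hc[0]+hc[1])/2;ar=ra+np.round((a-ra)/(np.pi/2))*np.pi/2
    ext=lambda an:((pts@[np.cos(an),np.sin(an)]),(pts@[-np.sin(an),np.cos(an)]))
    x,y=ext(ar);u=np.array([np.cos(ar),np.sin(ar)])
    # flat end is where the area centroid lies nearer
    if x.max()-cen@u>cen@u-x.min(): ar+=np.pi;a+=np.pi;x,y=ext(ar);u=-u
    vv=np.array([-u[1],u[0]])
    wr=lambda t:np.rad2deg((t+np.pi)%(2*np.pi)-np.pi)
    out.update(ang_holes=wr(a),ang_rect=wr(ar),L=np.ptp(x),W=np.ptp(y),c_holes=mid-6*u,c_rect=u*(x.max()+x.min())/2+vv*(y.max()+y.min())/2,gap=np.linalg.norm(v))
    return out
E
python3 - <<'E'
from h import *
d=load('top0');np.set_printoptions(precision=1,suppress=True)
tiles=[]
for n,uv,z,g in(('A',(196,254),12,0),('B',(431,241),12,0),('C',(414,300),12,0),('grey',(200,304),10,1)):
    try:
        o=piece(d,uv,z,g);tiles.append(cv2.resize(o.pop('r'),(300,300)));print(n,{k:np.round(v,1) for k,v in o.items()})
    except Exception as e: print(n,'fail',e);tiles.append(cv2.resize(rectify(d,cast(d,uv,z)[0],z),(300,300)))
tiles=tiles+[cv2.resize(rectify(d,cast(d,(288,305),116)[0],116),(300,300)),cv2.resize(rectify(d,cast(d,(240,274),116)[0],10),(300,300))]
im=np.vstack([np.hstack(tiles[:3]),np.hstack(tiles[3:])]);cv2.imwrite('pics/t1.png',cv2.resize(im,(800,533))[:,:,::-1])
s=load('side0')
print(cast(d,(409,178),88),cast(d,(261,90),88),cast(d,(213,187),41))
E
```

```text
A {'hole_area': array([62.4, 67.4]), 'holes': array([[623. , 254. ],
       [618.1, 236.8]]), 'ang_holes': np.float64(-15.8), 'ang_rect': np.float64(-16.2), 'L': np.float64(64.8), 'W': np.float64(61.2), 'c_holes': array([614.8, 247.1]), 'c_rect': array([615.1, 246.7]), 'gap': np.float64(17.9)}
B {'hole_area': array([78.9, 83.3]), 'holes': array([[ 642.9, -268.9],
       [ 635.7, -285.3]]), 'ang_holes': np.float64(-23.8), 'ang_rect': np.float64(-24.0), 'L': np.float64(72.7), 'W': np.float64(67.5), 'c_holes': array([ 633.8, -274.7]), 'c_rect': array([ 633.6, -274.8]), 'gap': np.float64(17.9)}
C {'hole_area': array([74.4, 75.7]), 'holes': array([[ 510. , -242.7],
       [ 509.8, -224.7]]), 'ang_holes': np.float64(0.7), 'ang_rect': np.float64(0.0), 'L': np.float64(55.4), 'W': np.float64(51.0), 'c_holes': array([ 503.9, -233.7]), 'c_rect': array([ 504.4, -233.6]), 'gap': np.float64(18.0)}
grey {'hole_area': array([68.8, 71.4]), 'holes': array([[511.4, 243.3],
       [511.8, 225.3]]), 'ang_holes': np.float64(1.3), 'ang_rect': np.float64(1.1), 'L': np.float64(49.6), 'W': np.float64(45.2), 'c_holes': array([505.6, 234.2]), 'c_rect': array([505.6, 233.6]), 'gap': np.float64(18.1)}
[[ 760.  -220.2   88. ]] [[966.9  93.6  88. ]] [[761.7 203.9  41. ]]
```

View pics/t1.png

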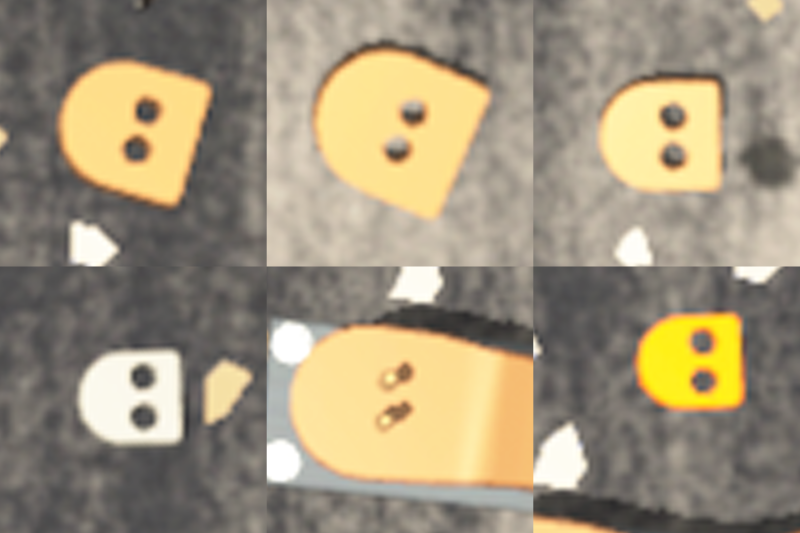

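B (431,241) is the large lift, A (196,254) the middle, C (414,300) the small and the grey plate the top piece. All four measured sizes and hole gaps fit the description. Next is a close look at the pegs in both views.

```bash
python3 - <<'E'
from h import *
d=load('top0');s=load('side0')
a=cv2.resize(d['pixels'][285:335,263:313],(400,400),interpolation=cv2.INTER_CUBIC)
b=cv2.resize(s['pixels'][205:255,355:405],(400,400),interpolation=cv2.INTER_CUBIC)
cv2.imwrite('pics/t2.png',np.hstack([a,b])[:,:,::-1])
E
```

```text
(no output)
```

View pics/t2.png

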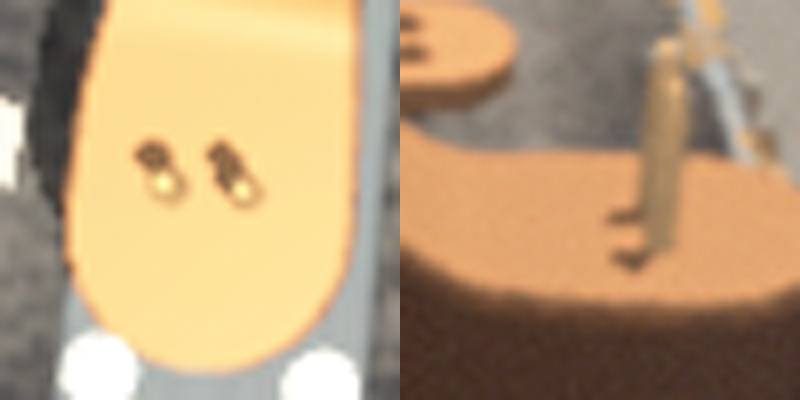

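The top view shows the pegs' bright ends at about (283.5,308) and (293,308.5), with shadows running up and left. In the side view the near peg runs from base (387.5,235.6) to tip (388.5,210.2). I triangulate from these and cross-check with the sole outline.

```bash
python3 - <<'E'
from h import *
np.set_printoptions(precision=1,suppress=True)
d=load('top0');s=load('side0')
print('nearpeg side base/tip',cast(s,(387.5,234.5),116),cast(s,(388.5,210.2),160.5))
for uv in((283.7,308),(293.2,308.7)): print('top blob',uv,cast(d,uv,116)[0],cast(d,uv,138)[0],cast(d,uv,160.5)[0])
# bright blob centroids in top image
g=d['pixels'][300:314,278:300].sum(2).astype(int); print(g//3)
c=cast(d,(288,305),116)[0];r=rectify(d,c,116,60,5);hsv=cv2.cvtColor(r,cv2.COLOR_RGB2HSV)
m=cv2.inRange(hsv,(5,60,150),(30,255,255))
X=[];lo=[];hi=[]
for px in range(150,420,10):
    y=np.where(m[:,px])[0];X.append(c[0]+(px-300)/5);hi.append(c[1]-(y.min()-300)/5);lo.append(c[1]-(y.max()-300)/5)
X=np.array(X);lo=np.array(lo);hi=np.array(hi)
print(np.c_[X,lo,hi,hi-lo,(hi+lo)/2])
col=np.where(m.any(0))[0];print('heel back x',c[0]+(col.min()-300)/5)
E
```

```text
nearpeg side base/tip [[489.8  41.1 116. ]] [[488.9  26.  160.5]]
top blob (283.7, 308) [491.2  46.  116. ] [490.4  44.8 138. ] [489.6  43.7 160.5]
top blob (293.2, 308.7) [489.5  27.6 116. ] [488.7  26.9 138. ] [487.9  26.2 160.5]
[[207 207 207 207 207 207 207 207 208 208 208 208 208 208 208 208 208 208
  209 208 209 209]
 [207 207 207 207 207 207 208 208 208 208 208 208 208 208 208 208 208 208
  209 209 209 209]
 [207 207 197 171 172 189 208 208 208 208 208 198 172 190 208 208 209 209
  210 210 210 210]
 [207 196 153 110 111 140 190 208 209 208 197 153 111 139 191 208 209 210
  210 210 210 210]
 [207 186 111 111 111 110 168 208 208 208 187 111 110 111 140 191 210 210
  210 210 210 210]
 [208 200 165 111 111 110 161 204 209 209 202 165 111 111 112 170 210 211
  210 211 210 210]
 [208 209 201 165 146 172 158 183 205 209 209 188 112 111 111 147 196 210
  210 210 210 211]
 [209 209 209 189 201 226 190 158 190 209 210 188 111 113 149 172 169 202
  210 210 210 211]
 [209 209 209 194 197 220 191 158 182 209 210 203 166 118 198 220 180 183
  206 211 211 211]
 [209 209 209 201 182 180 172 1
[... 656 characters left out ...]
.4  36.4]
 [480.8   1.   71.6  70.6  36.3]
 [482.8   1.   71.8  70.8  36.4]
 [484.8   0.8  71.4  70.6  36.1]
 [486.8   0.8  71.2  70.4  36. ]
 [488.8   0.6  71.4  70.8  36. ]
 [490.8   0.4  71.4  71.   35.9]
 [492.8   0.4  71.   70.6  35.7]
 [494.8   0.2  70.4  70.2  35.3]
 [496.8   0.2  70.2  70.   35.2]
 [498.8  -0.2  69.8  70.   34.8]
 [500.8  -0.4  69.6  70.   34.6]
 [502.8  -0.4  69.4  69.8  34.5]
 [504.8  -0.4  69.2  69.6  34.4]
 [506.8  -0.4  69.   69.4  34.3]
 [508.8  -0.6  68.6  69.2  34. ]
 [510.8  -1.   68.   69.   33.5]
 [512.8  -1.   67.8  68.8  33.4]
 [514.8  -1.   67.4  68.4  33.2]
 [516.8  -1.2  67.   68.2  32.9]
 [518.8  -1.2  66.4  67.6  32.6]]
heel back x 436.8358699880361
```

```bash
cat > plan.py <<'E'
import sys,numpy as np
from scipy.spatial.transform import Rotation as Ro
from cell import ctrl
s=ctrl.read_state();x,y,z,w=map(float,sys.argv[1:5])
R=Ro.from_euler('xyz',s['tool_rot']);d=np.array([x,y,z])-s['eef_pos']
T=Ro.from_euler('xyz',[np.pi,0,np.deg2rad(w)])
print('t',round(s['clock'],2),'pos',np.round(s['eef_pos'],1),'rpy',np.round(np.rad2deg(s['tool_rot']),1),'w',round(s['width'],1),'gf',np.round(s['gripper_force'],1),'F',np.round(s['force'],1))
print('world d',np.round(d,1),'TOOL shift mm',np.round(R.inv().apply(d),1),'turn deg',np.round(np.rad2deg((R.inv()*T).as_rotvec()),1),'shift after turn',np.round(T.inv().apply(d),1))
E
python3 plan.py 644.7 -279.6 230 156
```

```text
t 0.1 pos [229.3 607.6 230.5] rpy [-179.9    0.   159.3] w 84.8 gf 0.0 F [-1.   0.2  0.7]
world d [ 4.154e+02 -8.872e+02 -5.000e-01] TOOL shift mm [-701.9 -683.4    1.7] turn deg [-0.1  0.   3.3] shift after turn [-7.404e+02 -6.415e+02  5.000e-01]
```

```bash
python3 -m handwheel '[[[0,0,3.3],[0,0,0],0],[[0,0,0],[-0.0296,-0.0257,0],0],[[0,0,0],[-0.0296,-0.0257,0],0],[[0,0,0],[-0.0296,-0.0257,0],0],[[0,0,0],[-0.0296,-0.0257,0],0]]'
for k in 1 2 3 4; do python3 -m handwheel '[[[0,0,0],[-0.0296,-0.0257,0],0],[[0,0,0],[-0.0296,-0.0257,0],0],[[0,0,0],[-0.0296,-0.0257,0],0],[[0,0,0],[-0.0296,-0.0257,0],0],[[0,0,0],[-0.0296,-0.0257,0],0]]'; done
python3 plan.py 644.7 -279.6 100 156
```

```text
clock: 0.52
eef_pos: [296.1, 464.2, 230.8]
tool_rot: [-3.141, 0.0, 2.724]
force: [0.7, -0.6, 0.7]
width: 85.4
gripper_force: 0.0
clock: 0.93
eef_pos: [379.2, 286.6, 231.2]
tool_rot: [-3.141, -0.0, 2.723]
force: [0.8, 0.7, 0.7]
width: 85.4
gripper_force: 0.0
clock: 1.35
eef_pos: [462.1, 109.2, 231.2]
tool_rot: [-3.141, -0.0, 2.723]
force: [1.2, 0.0, 1.0]
width: 85.4
gripper_force: 0.0
clock: 1.77
eef_pos: [545.1, -68.4, 231.0]
tool_rot: [-3.142, -0.001, 2.723]
force: [0.1, 0.3, -1.0]
width: 85.1
gripper_force: 0.0
clock: 2.18
eef_pos: [628.1, -245.8, 230.8]
tool_rot: [3.141, -0.001, 2.723]
force: [1.4, -0.0, 0.1]
width: 85.0
gripper_force: 0.0
t 2.18 pos [ 628.1 -245.8  230.8] rpy [ 1.80e+02 -1.00e-01  1.56e+02] w 85.0 gf 0.0 F [ 1.4 -0.   0.1]
world d [  16.6  -33.8 -130.8] TOOL shift mm [-29.  -24.2 130.8] turn deg [ 0.  -0.1  0. ] shift after turn [-28.9 -24.1 130.8]
```

```bash
python3 -m handwheel '[[[0,0,0],[-0.029,-0.0242,0.02],0],[[0,0,0],[0,0,0.0417],0],[[0,0,0],[0,0,0.0417],0],[[0,0,0],[0,0,0.0417],0],[[0,0,0],[0,0,0],0]]'
python3 plan.py 644.7 -279.6 -3.3 156
python3 - <<'E'
from h import *
d=grab('side','s1');u,v=map(int,proj(d,[640,-278,40])[0]);print(u,v)
c=d['pixels'][max(0,v-60):v+60,max(0,u-80):u+80];cv2.imwrite('pics/s1.png',cv2.resize(c,(640,480),interpolation=cv2.INTER_CUBIC)[:,:,::-1])
E
```

```text
clock: 2.6
eef_pos: [637.2, -274.0, 76.5]
tool_rot: [-3.141, -0.019, 2.723]
force: [-2.3, 1.7, -1.8]
width: 85.2
gripper_force: 0.0
t 2.6 pos [ 637.2 -274.    76.5] rpy [-180.    -1.1  156. ] w 85.2 gf 0.0 F [-2.3  1.7 -1.8]
world d [  7.5  -5.6 -79.8] TOOL shift mm [-10.6  -2.1  79.6] turn deg [-0.  -1.1  0. ] shift after turn [-9.1 -2.1 79.8]
301 192
```

View pics/s1.png

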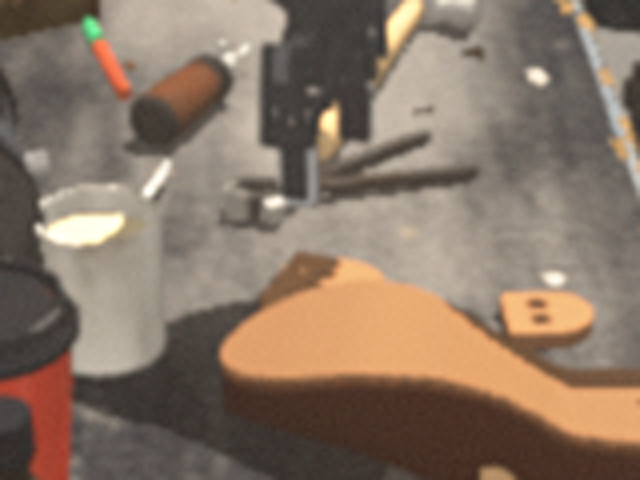

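The open gripper hangs above the large lift, which is half hidden behind the toe of the shoe. I go on down.

```bash
python3 -m handwheel '[[[0,0,0],[0,0,0],0]]' >/dev/null; python3 plan.py 644.7 -279.6 -3.3 156
```

```text
t 2.73 pos [ 644.6 -277.3   87.4] rpy [-180.    0.  156.] w 85.4 gf 0.0 F [ 0.6 -0.3  0.8]
world d [  0.1  -2.3 -90.7] TOOL shift mm [-1.1 -2.1 90.7] turn deg [-0.  0.  0.] shift after turn [-1.1 -2.1 90.7]
```

```bash
python3 -m handwheel '[[[0,0,0],[-0.001,-0.002,0.03],0],[[0,0,0],[0,0,0.03],0],[[0,0,0],[0,0,0.02],0],[[0,0,0],[0,0,0.0105],0],[[0,0,0],[0,0,0],0]]'
python3 plan.py 644.7 -279.6 -3.3 156
python3 -m handwheel '[[[0,0,0],[0,0,0],0.3],[[0,0,0],[0,0,0],0.6],[[0,0,0],[0,0,0],1],[[0,0,0],[0,0,0],1],[[0,0,0],[0,0,0],1]]'
python3 plan.py 644.7 -279.6 -3.3 156
```

```text
clock: 3.15
eef_pos: [644.9, -279.4, -2.9]
tool_rot: [3.142, 0.001, 2.724]
force: [-0.5, 0.5, 0.5]
width: 85.4
gripper_force: 0.0
t 3.15 pos [ 644.9 -279.4   -2.9] rpy [180.   0. 156.] w 85.4 gf 0.0 F [-0.5  0.5  0.5]
world d [-0.2 -0.2 -0.4] TOOL shift mm [ 0.1 -0.3  0.4] turn deg [0. 0. 0.] shift after turn [ 0.1 -0.3  0.4]
clock: 3.57
eef_pos: [646.8, -280.4, -0.0]
tool_rot: [3.141, 0.006, 2.723]
force: [0.5, -0.3, 6.0]
width: 62.5
gripper_force: 66.1
t 3.57 pos [ 646.8 -280.4   -0. ] rpy [180.    0.3 156. ] w 62.5 gf 66.1 F [ 0.5 -0.3  6. ]
world d [-2.1  0.8 -3.3] TOOL shift mm [ 2.2 -0.1  3.3] turn deg [0.  0.3 0. ] shift after turn [ 2.2 -0.1  3.3]
```

```bash
python3 -m handwheel '[[[0,0,0],[0,0,0],1],[[0,0,0],[0,0,0],1]]' >/dev/null; python3 plan.py 644.7 -279.6 -3.3 156
python3 -m handwheel '[[[0,0,0],[0,0,-0.003],1],[[0,0,0],[0,0,-0.003],1],[[0,0,0],[0,0,0],1]]'
```

```text
t 3.73 pos [ 646.8 -280.4   -0. ] rpy [180.    0.3 156. ] w 62.8 gf 66.1 F [-0.1  0.2  5.9]
world d [-2.1  0.8 -3.3] TOOL shift mm [ 2.2 -0.1  3.3] turn deg [0.  0.3 0. ] shift after turn [ 2.2 -0.1  3.3]
clock: 3.98
eef_pos: [645.2, -279.7, 3.9]
tool_rot: [3.142, 0.002, 2.723]
force: [-0.2, 0.5, -0.5]
width: 62.7
gripper_force: 65.4
```

```bash
python3 -m handwheel '[[[0,0,0],[0,0,0.001],0.6],[[0,0,0],[0,0,0],0.2],[[0,0,0],[0,0,0],0.2],[[0,0,0],[0,0,0],1],[[0,0,0],[0,0,0],1]]'
python3 -m handwheel '[[[0,0,0],[0,0,0],1],[[0,0,0],[0,0,0],1],[[0,0,0],[0,0,0],1],[[0,0,0],[0,0,0],1]]'
python3 plan.py 644.7 -279.6 240 156

```

```text
clock: 4.4
eef_pos: [644.5, -279.5, 1.8]
tool_rot: [3.142, 0.0, 2.723]
force: [-0.7, 0.6, 5.2]
width: 62.6
gripper_force: 65.6
clock: 4.73
eef_pos: [644.5, -279.4, 1.8]
tool_rot: [3.142, 0.001, 2.723]
force: [-1.1, 1.2, 4.8]
width: 62.4
gripper_force: 65.7
t 4.73 pos [ 644.5 -279.4    1.8] rpy [180.   0. 156.] w 62.4 gf 65.7 F [-1.1  1.2  4.8]
world d [ 2.000e-01 -2.000e-01  2.382e+02] TOOL shift mm [-3.000e-01 -1.000e-01 -2.382e+02] turn deg [0. 0. 0.] shift after turn [-2.000e-01 -1.000e-01 -2.382e+02]
```

```bash
python3 -m handwheel '[[[0,0,0],[0,0,-0.02],1],[[0,0,0],[0,0,-0.04],1],[[0,0,0],[0,0,-0.04],1],[[0,0,0],[0,0,-0.04],1],[[0,0,0],[0,0,-0.04],1]]'
python3 -m handwheel '[[[0,0,-4],[0,0,-0.02],1],[[0,0,-7],[0,0,-0.01],1],[[0,0,-7],[0,0,0],1],[[0,0,-0.8],[0,0,0],1],[[0,0,0],[0,0,0],1]]'
python3 plan.py 495.7 35.2 215 174.8
```

```text
clock: 5.15
eef_pos: [643.7, -279.1, 182.3]
tool_rot: [-3.141, -0.001, 2.723]
force: [1.1, -0.4, -1.1]
width: 62.5
gripper_force: 65.7
clock: 5.57
eef_pos: [643.8, -279.3, 210.5]
tool_rot: [3.141, -0.001, 3.049]
force: [0.3, -0.3, -0.7]
width: 62.4
gripper_force: 65.7
t 5.57 pos [ 643.8 -279.3  210.5] rpy [ 1.800e+02 -1.000e-01  1.747e+02] w 62.4 gf 65.7 F [ 0.3 -0.3 -0.7]
world d [-148.1  314.5    4.5] TOOL shift mm [176.6 299.4  -4. ] turn deg [ 0.  -0.1 -0.1] shift after turn [175.9 299.8  -4.5]
```

```bash
python3 -m handwheel '[[[0,0,0],[0.0196,0.0333,0],1],[[0,0,0],[0.0196,0.0333,0],1],[[0,0,0],[0.0196,0.0333,0],1],[[0,0,0],[0.0196,0.0333,0],1],[[0,0,0],[0.0196,0.0333,0],1]]'
python3 -m handwheel '[[[0,0,0],[0.0196,0.0333,0],1],[[0,0,0],[0.0196,0.0333,0],1],[[0,0,0],[0.0196,0.0333,0],1],[[0,0,0],[0.0196,0.0333,0],1],[[0,0,0],[0,0,0.015],1]]' >/dev/null
python3 -m handwheel '[[[0,0,0],[0,0,0.008],1],[[0,0,0],[0,0,0],1]]' >/dev/null
python3 plan.py 495.7 35.2 170 174.8
python3 - <<'E'
from h import *
d=grab('side','s2');t=grab('top','t3')
a=cv2.resize(d['pixels'][130:250,310:470],(640,480),interpolation=cv2.INTER_CUBIC)
b=cv2.resize(t['pixels'][270:340,250:320],(480,480),interpolation=cv2.INTER_CUBIC)
cv2.imwrite('pics/s2.png',cv2.resize(np.hstack([a,b]),(800,343))[:,:,::-1])
E
```

```text
clock: 5.98
eef_pos: [560.0, -103.2, 210.2]
tool_rot: [3.141, -0.002, 3.047]
force: [-0.3, 1.0, -0.1]
width: 62.4
gripper_force: 65.8
t 6.57 pos [494.2  34.6 186.4] rpy [-179.9   -0.2  174.7] w 62.3 gf 65.8 F [-0.1 -0.6 -0.6]
world d [  1.5   0.6 -16.4] TOOL shift mm [-1.5  0.7 16.4] turn deg [-0.1 -0.2 -0.1] shift after turn [-1.5  0.7 16.4]
```

View pics/s2.png

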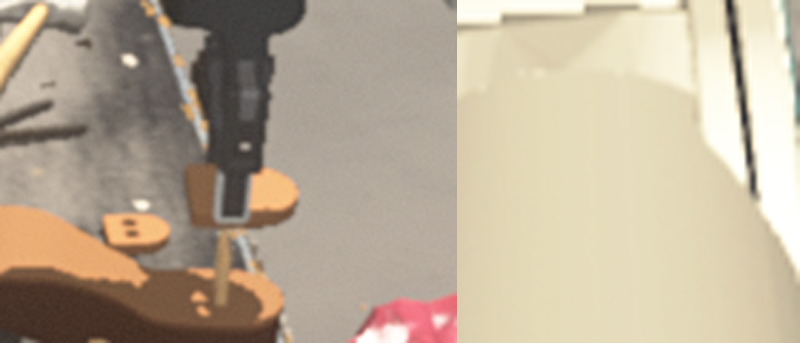

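The large lift is held level with its bottom just above the tip of the near peg. Before lowering I check the x alignment by comparing where the lift corners and peg tips should appear with where they do.

```bash
python3 - <<'E'
from h import *
np.set_printoptions(precision=1,suppress=True)
d=load('s2');a=np.deg2rad(-5.3);u=np.array([np.cos(a),np.sin(a),0]);v=np.array([-u[1],u[0],0])
T=np.array([494.2,34.6,186.4-1.8])
crop=lambda p:(proj(d,p)-[310,130])*2.858
print('front near bottom',crop(T+23*u+32.5*v),'top',crop(T+23*u+32.5*v+[0,0,12]),'back bottom',crop(T-47*u),'near side back?',crop(T-12*u+32.5*v))
print('peg near tip',crop([490.5,44.7,160.5]),'base',crop([490.5,44.7,116]),'far tip',crop([488.9,26.7,160.5]))
# outline of lift
p=d['pixels'];m=cv2.inRange(cv2.cvtColor(p,cv2.COLOR_RGB2HSV),(5,80,60),(25,255,255))[180:215,370:420]
ys,xs=np.where(m);print('tan cols',[ (180+r,370+np.where(m[r])[0].min(),370+np.where(m[r])[0].max()) for r in range(0,35,3) if m[r].any()])
print('expected raw front/back',proj(d,T+23*u+32.5*v),proj(d,T+23*u+32.5*v+[0,0,12]),proj(d,T-47*u+[0,0,6]))
E
```

```text
front near bottom [[189.3 228. ]] top [[190.6 211.4]] back bottom [[294.9 205.2]] near side back? [[245.2 229.3]]
peg near tip [[227.1 243.7]] base [[221.4 301.6]] far tip [[224.6 229.8]]
tan cols [(189, np.int64(375), np.int64(405)), (192, np.int64(375), np.int64(411)), (195, np.int64(375), np.int64(413)), (198, np.int64(376), np.int64(413)), (201, np.int64(376), np.int64(413)), (204, np.int64(377), np.int64(411)), (207, np.int64(377), np.int64(407)), (210, np.int64(387), np.int64(395)), (213, np.int64(386), np.int64(390))]
expected raw front/back [[376.2 209.8]] [[376.7 204. ]] [[413.5 198.9]]
```

Expected and observed agree within about 1 px. I correct 1.5 mm and lower.

```bash
python3 -m handwheel '[[[0,0,0],[-0.0015,0.0007,0.01],1],[[0,0,0],[0,0,0.006],1],[[0,0,0],[0,0,0.006],1],[[0,0,0],[0,0,0.006],1],[[0,0,0],[0,0,0],1]]'
python3 plan.py 495.7 35.2 118 174.8
```

```text
clock: 7.08
eef_pos: [496.3, 35.2, 158.9]
tool_rot: [-3.141, -0.003, 3.051]
force: [-0.3, 0.0, -1.0]
width: 62.2
gripper_force: 65.8
t 7.08 pos [496.3  35.2 158.9] rpy [-1.800e+02 -1.000e-01  1.748e+02] w 62.2 gf 65.8 F [-0.3  0.  -1. ]
world d [ -0.6  -0.  -40.9] TOOL shift mm [ 0.5 -0.1 40.9] turn deg [-0.  -0.1 -0. ] shift after turn [ 0.6 -0.1 40.9]
```

```bash
python3 -m handwheel '[[[0,0,0],[0.0005,0,0.006],1],[[0,0,0],[0,0,0.006],1],[[0,0,0],[0,0,0.006],1],[[0,0,0],[0,0,0],1]]'
python3 -m handwheel '[[[0,0,0],[0,0,0.006],1],[[0,0,0],[0,0,0.006],1],[[0,0,0],[0,0,0.006],1],[[0,0,0],[0,0,0],1]]'
python3 plan.py 495.7 35.2 118 174.8
```

```text
clock: 7.42
eef_pos: [495.9, 35.6, 141.1]
tool_rot: [-3.141, -0.002, 3.051]
force: [1.1, 1.0, -1.0]
width: 62.5
gripper_force: 65.8
clock: 7.75
eef_pos: [495.9, 35.6, 123.1]
tool_rot: [-3.141, -0.002, 3.051]
force: [-0.8, 0.5, -0.1]
width: 62.2
gripper_force: 65.8
t 7.75 pos [495.9  35.6 123.1] rpy [-1.800e+02 -1.000e-01  1.748e+02] w 62.2 gf 65.8 F [-0.8  0.5 -0.1]
world d [-0.2 -0.4 -5.1] TOOL shift mm [ 0.1 -0.4  5.1] turn deg [-0.  -0.1  0. ] shift after turn [ 0.1 -0.4  5.1]
```

Smooth, no force. I lower to contact, then release.

```bash
python3 -m handwheel '[[[0,0,0],[0,0,0.004],1],[[0,0,0],[0,0,0.0025],1],[[0,0,0],[0,0,0],1]]'
python3 -m handwheel '[[[0,0,0],[0,0,0],0],[[0,0,0],[0,0,0],0],[[0,0,0],[0,0,0],0],[[0,0,0],[0,0,0],0],[[0,0,0],[0,0,0],0]]'

```

```text
clock: 8.0
eef_pos: [496.8, 35.7, 117.8]
tool_rot: [3.142, 0.0, 3.051]
force: [0.4, -0.1, -1.1]
width: 62.5
gripper_force: 65.8
clock: 8.42
eef_pos: [496.7, 35.6, 117.9]
tool_rot: [3.142, 0.0, 3.051]
force: [-0.3, -0.1, 0.4]
width: 85.3
gripper_force: 0.0
```

```bash
python3 -m handwheel '[[[0,0,0],[0,0,-0.01],0],[[0,0,0],[0,0,-0.03],0],[[0,0,0],[0,0,-0.04],0],[[0,0,5.4],[0,0,-0.02],0],[[0,0,5.4],[0,0,0],0]]'
python3 -m handwheel '[[[0,0,0],[0,0,0],0]]' >/dev/null;python3 plan.py 626.5 243.6 215 164
```

```text
clock: 8.83
eef_pos: [499.9, 35.9, 223.1]
tool_rot: [3.137, 0.009, 2.858]
force: [1.3, 0.2, -0.4]
width: 85.3
gripper_force: 0.0
t 8.92 pos [497.8  35.7 220.1] rpy [179.9   0.2 163.9] w 85.5 gf 0.0 F [ 0.3 -0.7  0.2]
world d [128.7 207.9  -5.1] TOOL shift mm [-66.  235.4   5.7] turn deg [ 0.1  0.2 -0.1] shift after turn [-66.5 235.3   5.1]
```

```bash
python3 -m handwheel '[[[0,0,0],[-0.0095,0.0336,0],0],[[0,0,0],[-0.0095,0.0336,0],0],[[0,0,0],[-0.0095,0.0336,0],0],[[0,0,0],[-0.0095,0.0336,0],0],[[0,0,0],[-0.0095,0.0336,0],0]]' >/dev/null
python3 -m handwheel '[[[0,0,0],[-0.0095,0.0336,0],0],[[0,0,0],[-0.0095,0.0336,0],0],[[0,0,0],[0,0,0.04],0],[[0,0,0],[0,0,0.04],0],[[0,0,0],[0,0,0],0]]' >/dev/null
python3 -m handwheel '[[[0,0,0],[0,0,0],0]]' >/dev/null
python3 plan.py 626.5 243.6 5 164
python3 - <<'E'
from h import *
d=grab('side','s3');t=grab('top','t4')
a=cv2.resize(d['pixels'][190:270,330:430],(500,400),interpolation=cv2.INTER_CUBIC)
b=cv2.resize(t['pixels'][280:340,258:318],(400,400),interpolation=cv2.INTER_CUBIC)
cv2.imwrite('pics/s3.png',cv2.resize(np.hstack([a,b]),(800,356))[:,:,::-1])
E
```

```text
t 9.83 pos [623.  242.3 135.3] rpy [-179.7   -0.3  164.1] w 85.3 gf 0.0 F [0.5 0.6 0.7]
world d [   3.5    1.3 -130.3] TOOL shift mm [ -3.7   2.8 130.3] turn deg [-0.3 -0.3  0.1] shift after turn [ -3.    2.2 130.3]
```

View pics/s3.png

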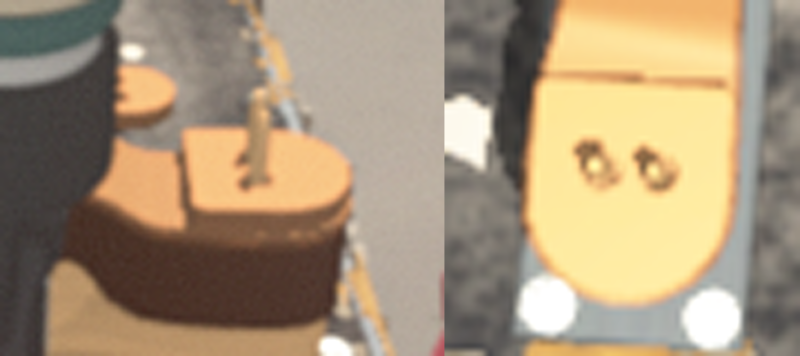

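The large lift lies flat on the seat with its straight edge (top view, row ~78) towards the toe and the pegs through its holes. Next is the middle lift.

```bash
python3 -m handwheel '[[[0,0,0],[-0.002,0.002,0.035],0],[[0,0,0],[-0.0015,0.0007,0.035],0],[[0,0,0],[0,0,0.03],0],[[0,0,0],[0,0,0.02],0],[[0,0,0],[0,0,0],0]]' >/dev/null
python3 -m handwheel '[[[0,0,0],[0,0,0],0]]' >/dev/null
python3 plan.py 626.5 243.6 5 164
```

```text
t 10.43 pos [630.7 245.2  19.6] rpy [1.799e+02 1.000e-01 1.640e+02] w 85.4 gf 0.0 F [-0.2 -0.7  0.4]
world d [ -4.2  -1.6 -14.6] TOOL shift mm [ 3.6 -2.7 14.6] turn deg [0.1 0.1 0. ] shift after turn [ 3.6 -2.7 14.6]
```

```bash
python3 -m handwheel '[[[0,0,0],[0.0036,-0.0027,0.008],0],[[0,0,0],[0,0,0.0066],0],[[0,0,0],[0,0,0],0],[[0,0,0],[0,0,0],0]]' >/dev/null
python3 plan.py 626.5 243.6 5 164
python3 -m handwheel '[[[0,0,0],[0,0,0],1],[[0,0,0],[0,0,0],1],[[0,0,0],[0,0,0],1],[[0,0,0],[0,0,0],1],[[0,0,0],[0,0,0],1]]' >/dev/null
python3 plan.py 626.5 243.6 215 164

```

```text
t 10.77 pos [625.5 243.6   3.9] rpy [180.   0. 164.] w 85.6 gf 0.0 F [ 0.4  0.  -0. ]
world d [ 1.  -0.   1.1] TOOL shift mm [-1.   0.3 -1.1] turn deg [0. 0. 0.] shift after turn [-1.   0.3 -1.1]
t 11.18 pos [625.9 243.8   4.4] rpy [1.799e+02 1.000e-01 1.640e+02] w 54.4 gf 62.2 F [-0.9  0.2  5.6]
world d [ 6.000e-01 -2.000e-01  2.106e+02] TOOL shift mm [-9.000e-01  1.000e-01 -2.106e+02] turn deg [0.1 0.1 0. ] shift after turn [-6.000e-01 -1.000e-01 -2.106e+02]
```

```bash
python3 -m handwheel '[[[0,0,0],[0,0,-0.02],1],[[0,0,0],[0,0,-0.04],1],[[0,0,0],[0,0,-0.04],1],[[0,0,0],[0,0,-0.04],1],[[0,0,0],[0,0,-0.04],1]]' >/dev/null
python3 -m handwheel '[[[0,0,-5.4],[0,0,-0.02],1],[[0,0,-5.4],[0,0,-0.005],1],[[0,0,0],[0,0,0],1],[[0,0,0],[0,0,0],1]]' >/dev/null
python3 plan.py 495.3 35.2 205 174.8
```

```text
t 11.93 pos [625.  243.3 208.2] rpy [180.   -0.  174.7] w 54.5 gf 63.6 F [-0.1  0.1 -0.3]
world d [-129.7 -208.1   -3.2] TOOL shift mm [ 109.8 -219.2    3.2] turn deg [ 0.  -0.  -0.1] shift after turn [ 110.3 -219.     3.2]
```

```bash
python3 -m handwheel '[[[0,0,0],[0.0157,-0.0313,0],1],[[0,0,0],[0.0157,-0.0313,0],1],[[0,0,0],[0.0157,-0.0313,0],1],[[0,0,0],[0.0157,-0.0313,0],1],[[0,0,0],[0.0157,-0.0313,0],1]]' >/dev/null
python3 -m handwheel '[[[0,0,0],[0.0157,-0.0313,0],1],[[0,0,0],[0.0157,-0.0313,0],1],[[0,0,0],[0,0,0.01],1],[[0,0,0],[0,0,0.01],1],[[0,0,0],[0,0,0],1]]' >/dev/null
python3 -m handwheel '[[[0,0,0],[0,0,0],1]]' >/dev/null
python3 plan.py 495.3 35.2 170 174.8
python3 - <<'E'
from h import *
np.set_printoptions(precision=1,suppress=True)
d=grab('side','s4');s=ctrl.read_state();a=s['tool_rot'][2]-np.pi;u=np.array([np.cos(a),np.sin(a),0]);v=np.array([-u[1],u[0],0])
T=s['eef_pos']-[0,0,4.4]
print('expected raw front bot/top, back',proj(d,T+19.5*u+28.5*v),proj(d,T+19.5*u+28.5*v+[0,0,12]),proj(d,T-42.5*u+[0,0,6]))
m=cv2.inRange(cv2.cvtColor(d['pixels'],cv2.COLOR_RGB2HSV),(5,80,60),(25,255,255))[180:222,365:425]
print([ (180+r,365+np.where(m[r])[0].min(),365+np.where(m[r])[0].max()) for r in range(0,42,3) if m[r].any()])
E
```

```text
t 12.85 pos [495.   35.2 187. ] rpy [-180.    -0.2  174.7] w 54.6 gf 63.6 F [ 0.1  1.  -0.7]
world d [  0.3   0.  -17. ] TOOL shift mm [-0.3  0.1 17. ] turn deg [-0.  -0.2 -0.1] shift after turn [-0.3  0.1 17. ]
expected raw front bot/top, back [[377.3 209.7]] [[377.7 203.9]] [[410.3 199.8]]
[(189, np.int64(377), np.int64(383)), (192, np.int64(376), np.int64(405)), (195, np.int64(376), np.int64(409)), (198, np.int64(376), np.int64(410)), (201, np.int64(377), np.int64(409)), (204, np.int64(377), np.int64(408)), (207, np.int64(365), np.int64(404)), (210, np.int64(365), np.int64(395)), (213, np.int64(365), np.int64(389)), (216, np.int64(365), np.int64(389)), (219, np.int64(372), np.int64(394))]
```

Good fit. I lower in two stages: TCP 187 to about 145, then to 132.

```bash
python3 -m handwheel '[[[0,0,0],[-0.0003,0,0.01],1],[[0,0,0],[0,0,0.006],1],[[0,0,0],[0,0,0.006],1],[[0,0,0],[0,0,0.006],1],[[0,0,0],[0,0,0],1]]'
python3 -m handwheel '[[[0,0,0],[0,0,0.006],1],[[0,0,0],[0,0,0.006],1],[[0,0,0],[0,0,0.006],1],[[0,0,0],[0,0,0],1]]'
python3 plan.py 495.3 35.2 132.4 174.8
```

```text
clock: 13.32
eef_pos: [495.4, 35.2, 158.8]
tool_rot: [-3.141, -0.003, 3.052]
force: [-0.0, 0.3, -0.7]
width: 54.7
gripper_force: 63.6
clock: 13.65
eef_pos: [495.6, 35.1, 141.0]
tool_rot: [-3.141, -0.002, 3.051]
force: [-0.3, -0.4, -1.3]
width: 54.3
gripper_force: 63.6
t 13.65 pos [495.6  35.1 141. ] rpy [-1.800e+02 -1.000e-01  1.748e+02] w 54.3 gf 63.6 F [-0.3 -0.4 -1.3]
world d [-0.3  0.1 -8.6] TOOL shift mm [0.2 0.1 8.6] turn deg [-0.  -0.1  0. ] shift after turn [0.3 0.1 8.6]
```

```bash
python3 -m handwheel '[[[0,0,0],[0,0,0.005],1],[[0,0,0],[0,0,0.003],1],[[0,0,0],[0,0,0.001],1],[[0,0,0],[0,0,0],1]]'
python3 -m handwheel '[[[0,0,0],[0,0,0],0],[[0,0,0],[0,0,0],0],[[0,0,0],[0,0,0],0],[[0,0,0],[0,0,0],0],[[0,0,0],[0,0,0],0]]'
python3 -m handwheel '[[[0,0,0],[0,0,-0.01],0],[[0,0,0],[0,0,-0.03],0],[[0,0,0],[0,0,-0.03],0],[[0,0,-5.7],[0,0,-0.015],0],[[0,0,0],[0,0,0],0]]'
python3 -m handwheel '[[[0,0,0],[0,0,0],0]]' >/dev/null;python3 plan.py 516.1 -233.5 210 180.5
```

```text
clock: 13.98
eef_pos: [496.2, 35.1, 132.9]
tool_rot: [-3.141, -0.0, 3.051]
force: [0.2, 0.1, -0.9]
width: 54.2
gripper_force: 63.6
clock: 14.4
eef_pos: [496.5, 35.2, 133.4]
tool_rot: [3.142, 0.0, 3.051]
force: [-0.1, 0.3, -0.2]
width: 85.7
gripper_force: 0.0
clock: 14.82
eef_pos: [498.9, 35.4, 222.3]
tool_rot: [3.141, 0.008, -3.129]
force: [-0.2, -0.5, -0.1]
width: 85.2
gripper_force: 0.0
t 14.9 pos [496.9  35.2 219.5] rpy [ 180.     0.2 -179.6] w 85.4 gf 0.0 F [-0.4  0.2  0.1]
world d [  19.2 -268.7   -9.5] TOOL shift mm [ -17.1 -268.8    9.4] turn deg [ 0.   0.2 -0.1] shift after turn [ -16.8 -268.9    9.5]
```

Next I move to the small lift with 7 rows of (-2.4, -38.4) mm, then check the stack.

```bash
python3 -m handwheel '[[[0,0,0],[-0.0024,-0.0384,0],0],[[0,0,0],[-0.0024,-0.0384,0],0],[[0,0,0],[-0.0024,-0.0384,0],0],[[0,0,0],[-0.0024,-0.0384,0],0],[[0,0,0],[-0.0024,-0.0384,0],0]]' >/dev/null
python3 -m handwheel '[[[0,0,0],[-0.0024,-0.0384,0],0],[[0,0,0],[-0.0024,-0.0384,0],0],[[0,0,0],[0,0,0.04],0],[[0,0,0],[0,0,0.04],0],[[0,0,0],[0,0,0.04],0]]' >/dev/null
python3 -m handwheel '[[[0,0,0],[0,0,0.04],0],[[0,0,0],[0,0,0.02],0],[[0,0,0],[0,0,0],0],[[0,0,0],[0,0,0],0]]' >/dev/null
python3 plan.py 516.1 -233.5 6 180.5
python3 - <<'E'
from h import *
d=grab('side','s5');t=grab('top','t5')
a=cv2.resize(d['pixels'][190:270,330:430],(500,400),interpolation=cv2.INTER_CUBIC)
b=cv2.resize(t['pixels'][280:340,258:318],(400,400),interpolation=cv2.INTER_CUBIC)
cv2.imwrite('pics/s5.png',cv2.resize(np.hstack([a,b]),(800,356))[:,:,::-1])
E
```

```text
t 16.07 pos [ 514.1 -232.9   36.6] rpy [ 179.9   -0.2 -179.5] w 85.2 gf 0.0 F [ 0.7 -0.1  0.6]
world d [  2.   -0.6 -30.6] TOOL shift mm [-2.1 -0.7 30.6] turn deg [ 0.1 -0.2 -0. ] shift after turn [-2.  -0.6 30.6]
```

View pics/s5.png

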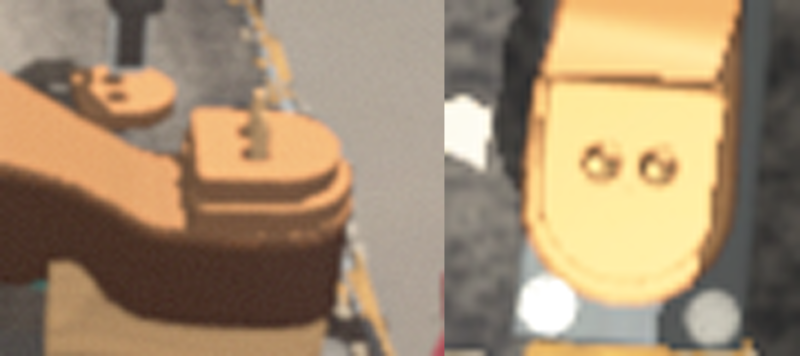

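The middle lift lies flat and parallel on the large one, with the pegs showing in its holes at (600,160) and (657,165) in the crop. I go down on the small lift.

```bash
python3 -m handwheel '[[[0,0,0],[-0.001,-0.0006,0.015],0],[[0,0,0],[0,0,0.01],0],[[0,0,0],[0,0,0.0045],0],[[0,0,0],[0,0,0],0]]' >/dev/null
python3 plan.py 516.1 -233.5 6 180.5
python3 -m handwheel '[[[0,0,0],[0,0,0],1],[[0,0,0],[0,0,0],1],[[0,0,0],[0,0,0],1],[[0,0,0],[0,0,0],1],[[0,0,0],[0,0,0],1]]' >/dev/null
python3 -m handwheel '[[[0,0,0],[0,0,0],1]]' >/dev/null
python3 plan.py 516.1 -233.5 6 180.5

```

```text
t 16.5 pos [ 516.4 -233.9    8.7] rpy [ 180.    -0.  -179.5] w 85.4 gf 0.0 F [-0.7  0.  -0.5]
world d [-0.3  0.4 -2.7] TOOL shift mm [0.3 0.4 2.7] turn deg [ 0. -0.  0.] shift after turn [0.3 0.4 2.7]
t 17.0 pos [ 519.7 -235.7   12.2] rpy [-179.8    0.4 -179.5] w 12.3 gf 11.0 F [-0.2 -1.  21.9]
world d [-3.6  2.2 -6.2] TOOL shift mm [3.6 2.2 6.2] turn deg [-0.2  0.4  0. ] shift after turn [3.5 2.2 6.2]
```

The fingers were too high and closed over the top of the lift. I open, rise and look again.

```bash
python3 -m handwheel '[[[0,0,0],[0,0,-0.02],1],[[0,0,0],[0,0,-0.01],0],[[0,0,0],[0,0,0],0],[[0,0,0],[0,0,0],0],[[0,0,0],[0,0,-0.03],0]]' 
python3 -m handwheel '[[[0,0,0],[0.03,0.03,-0.03],0],[[0,0,0],[0.04,0.04,-0.04],0],[[0,0,0],[0.04,0.04,-0.04],0],[[0,0,0],[0.02,0.04,-0.03],0],[[0,0,0],[0,0.04,0],0]]' >/dev/null
python3 -m handwheel '[[[0,0,0],[0,0,0],0]]'
python3 - <<'E'
from h import *
t=grab('top','t6');np.set_printoptions(precision=1,suppress=True)
cv2.imwrite('pics/t6.png',cv2.resize(t['pixels'][230:350,340:480],(700,600),interpolation=cv2.INTER_CUBIC)[:,:,::-1])
o=piece(t,(414,300),12);o.pop('r');print(o)
E
```

```text
clock: 17.42
eef_pos: [512.8, -232.3, 64.0]
tool_rot: [3.137, -0.01, -3.132]
force: [-0.7, -0.4, 0.3]
width: 48.9
gripper_force: 0.0
clock: 17.92
eef_pos: [426.9, -84.0, 164.5]
tool_rot: [3.138, -0.0, -3.122]
force: [-0.2, -0.8, 0.0]
width: 85.9
gripper_force: 0.0Traceback (most recent call last):
  File "<stdin>", line 4, in <module>
  File "h.py", line 34, in piece
    v=hc[0]-hc[1];a=np.arctan2(v[0],-v[1])  # x axis normal to hole line
      ~~^^^
IndexError: list index out of range
```

View pics/t6.png

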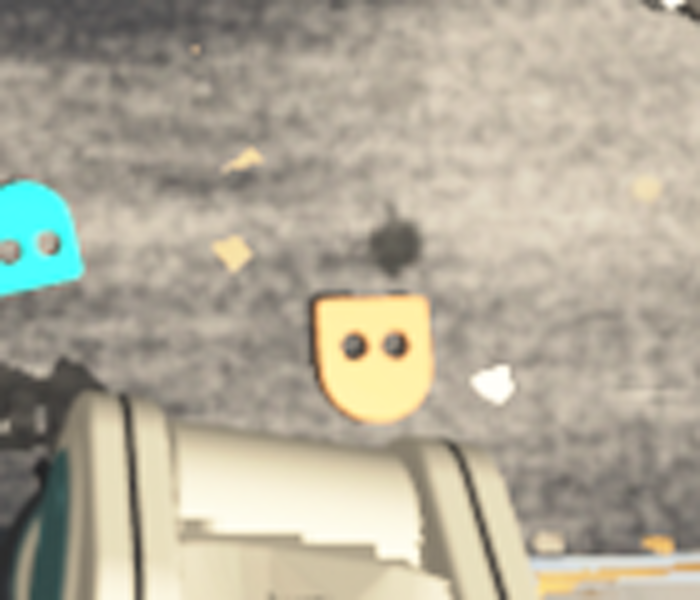

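The small lift lies almost unmoved, with its holes at raw (410.8,299.2) and (419,299).

```bash
python3 - <<'E'
from h import *
t=load('t6');np.set_printoptions(precision=1,suppress=True)
print(cast(t,[(411.3,299.6),(419.5,299.4)],12)) 
try:
    o=piece(t,(415,301),12,half=38);o.pop('r');print(o)
except Exception as e: print(e)
# same hand pixel on first image for reference: blob via dark threshold in both
for f in('top0','t6'):
    g=cv2.cvtColor(load(f)['pixels'],cv2.COLOR_RGB2GRAY)
    for x0 in(406,415):
        w=np.clip(150-g[294:306,x0:x0+9].astype(float),0,None);y,x=np.mgrid[294:306,x0:x0+9]
        uv=((w*x).sum()/w.sum(),(w*y).sum()/w.sum());print(f,uv,cast(load(f),uv,12)[0])
E
python3 plan.py 516.1 -233.5 100 180.5
```

```text
[[ 507.9 -227.2   12. ]
 [ 508.  -245.2   12. ]]
list index out of range
top0 (np.float64(410.7728531855956), np.float64(299.0858725761773)) [ 509.1 -226.1   12. ]
top0 (np.float64(419.1851211072664), np.float64(298.79584775086505)) [ 509.3 -244.6   12. ]
t6 (np.float64(410.7900146842878), np.float64(299.1042584434655)) [ 509.  -226.2   12. ]
t6 (np.float64(419.2320754716981), np.float64(298.79245283018867)) [ 509.3 -244.7   12. ]
t 17.97 pos [427.4 -87.3 164.1] rpy [ 179.9   -0.  -179. ] w 85.6 gf 0.0 F [ 0.5 -0.6  1.4]
world d [  88.7 -146.2  -64.1] TOOL shift mm [ -86.2 -147.8   63.8] turn deg [ 0.1 -0.   0.5] shift after turn [ -87.4 -146.9   64.1]
```

The lift has not moved, so my finger-offset model was right: the tips stand about 2.8 mm above the TCP at this width. I go lower this time, to TCP z ≈ 1.

```bash
python3 -m handwheel '[[[0,0,0.5],[-0.0215,-0.037,0],0],[[0,0,0],[-0.0215,-0.037,0],0],[[0,0,0],[-0.0215,-0.037,0.02],0],[[0,0,0],[-0.0215,-0.037,0.04],0],[[0,0,0],[0,0,0.04],0]]' >/dev/null
python3 -m handwheel '[[[0,0,0],[0,0,0.03],0],[[0,0,0],[0,0,0],0],[[0,0,0],[0,0,0],0]]' >/dev/null
python3 plan.py 516.1 -233.5 1 180.5
```

```text
t 18.63 pos [ 502.1 -222.6   45.8] rpy [179.9  -0.3 180. ] w 85.3 gf 0.0 F [-0.1 -0.9  1.4]
world d [ 14.  -10.9 -44.8] TOOL shift mm [-14.2 -11.   44.7] turn deg [ 0.1 -0.3 -0.5] shift after turn [-13.9 -11.1  44.8]
```

```bash
python3 -m handwheel '[[[0,0,-0.5],[-0.014,-0.011,0],0],[[0,0,0],[0,0,0.02],0],[[0,0,0],[0,0,0.005],0],[[0,0,0],[0,0,0],0],[[0,0,0],[0,0,0],0]]' >/dev/null
python3 plan.py 516.1 -233.5 1 180.5
```

```text
t 19.05 pos [ 518.1 -233.3   24.1] rpy [-180.     0.  -179.5] w 85.7 gf 0.0 F [ 0.4 -0.4 -0. ]
world d [ -2.   -0.2 -23.1] TOOL shift mm [ 2.  -0.2 23.1] turn deg [-0.  0.  0.] shift after turn [ 2.  -0.2 23.1]
```

```bash
python3 -m handwheel '[[[0,0,0],[0.002,0,0.01],0],[[0,0,0],[0,0,0.009],0],[[0,0,0],[0,0,0.004],0],[[0,0,0],[0,0,0],0],[[0,0,0],[0,0,0],0]]' >/dev/null
python3 plan.py 516.1 -233.5 1 180.5
python3 -m handwheel '[[[0,0,0],[0,0,0],1],[[0,0,0],[0,0,0],1],[[0,0,0],[0,0,0],1],[[0,0,0],[0,0,0],1],[[0,0,0],[0,0,0],1]]' >/dev/null
python3 -m handwheel '[[[0,0,0],[0,0,0],1]]' >/dev/null
python3 plan.py 516.1 -233.5 1 180.5
```

```text
t 19.47 pos [ 5.158e+02 -2.333e+02 -5.000e-01] rpy [ 1.800e+02 -1.000e-01 -1.795e+02] w 85.4 gf 0.0 F [-0.1 -0.1  0.9]
world d [ 0.3 -0.2  1.5] TOOL shift mm [-0.3 -0.2 -1.5] turn deg [ 0.  -0.1  0. ] shift after turn [-0.3 -0.2 -1.5]
t 19.97 pos [ 516.5 -233.7    0.7] rpy [-180.     0.  -179.5] w 47.4 gf 63.0 F [-1.3  0.6  5.7]
world d [-0.4  0.2  0.3] TOOL shift mm [ 0.4  0.2 -0.3] turn deg [-0.  0.  0.] shift after turn [ 0.4  0.2 -0.3]
```

```bash
python3 -m handwheel '[[[0,0,0],[0,0,-0.02],1],[[0,0,0],[0,0,-0.04],1],[[0,0,0],[0,0,-0.04],1],[[0,0,0],[0,0,-0.04],1],[[0,0,0],[0,0,-0.04],1]]' >/dev/null
python3 -m handwheel '[[[0,0,5.7],[0,0,-0.025],1],[[0,0,0],[0,0,0],1],[[0,0,0],[0,0,0],1]]' >/dev/null
python3 plan.py 496.2 35.1 205 174.8
```

```text
t 20.63 pos [ 517.  -233.8  206.6] rpy [-179.9    0.2  174.9] w 46.9 gf 62.9 F [-0.7 -0.2 -1.2]
world d [-20.8 268.9  -1.6] TOOL shift mm [ 44.8 266.    1.1] turn deg [-0.1  0.2  0.1] shift after turn [ 45.1 265.9   1.6]
```

```bash
python3 -m handwheel '[[[0,0,0],[0.0064,0.038,0],1],[[0,0,0],[0.0064,0.038,0],1],[[0,0,0],[0.0064,0.038,0],1],[[0,0,0],[0.0064,0.038,0],1],[[0,0,0],[0.0064,0.038,0],1]]' >/dev/null
python3 -m handwheel '[[[0,0,0],[0.0064,0.038,0],1],[[0,0,0],[0.0064,0.038,0],1],[[0,0,0],[0,0,0.01],1],[[0,0,0],[0,0,0.01],1],[[0,0,0],[0,0,0],1]]' >/dev/null
python3 -m handwheel '[[[0,0,0],[0,0,0],1]]' >/dev/null
python3 plan.py 496.2 35.1 170 174.8
python3 - <<'E'
from h import *
np.set_printoptions(precision=1,suppress=True)
d=grab('side','s6');s=ctrl.read_state();a=s['tool_rot'][2]-np.pi;u=np.array([np.cos(a),np.sin(a),0]);v=np.array([-u[1],u[0],0])
T=s['eef_pos']-[0,0,.6]
print('expected raw front bot/top, back',proj(d,T+14.5*u+24.5*v),proj(d,T+14.5*u+24.5*v+[0,0,12]),proj(d,T-39.5*u+[0,0,6]))
m=cv2.inRange(cv2.cvtColor(d['pixels'],cv2.COLOR_RGB2HSV),(5,80,60),(25,255,255))[180:222,365:425]
print([ (180+r,365+np.where(m[r])[0].min(),365+np.where(m[r])[0].max()) for r in range(0,42,3) if m[r].any()])
E
```

```text
t 21.55 pos [494.1  35.1 183.4] rpy [-179.9   -0.2  174.9] w 47.3 gf 62.9 F [ 0.5 -0.   0.6]
world d [  2.1  -0.  -13.4] TOOL shift mm [-2.1  0.2 13.4] turn deg [-0.1 -0.2  0.1] shift after turn [-2.1  0.1 13.4]
expected raw front bot/top, back [[380.3 208.3]] [[380.8 202.5]] [[409.1 199.5]]
[(189, np.int64(381), np.int64(382)), (192, np.int64(379), np.int64(404)), (195, np.int64(379), np.int64(408)), (198, np.int64(380), np.int64(409)), (201, np.int64(380), np.int64(408)), (204, np.int64(381), np.int64(407)), (207, np.int64(381), np.int64(402)), (210, np.int64(390), np.int64(394)), (213, np.int64(387), np.int64(389)), (216, np.int64(373), np.int64(399)), (219, np.int64(372), np.int64(404))]
```

```bash
python3 -m handwheel '[[[0,0,0],[-0.0015,0,0.01],1],[[0,0,0],[0,0,0.006],1],[[0,0,0],[0,0,0],1]]' >/dev/null
python3 plan.py 496.2 35.1 140.6 174.8
python3 -m handwheel '[[[0,0,0],[0,0,0.006],1],[[0,0,0],[0,0,0.006],1],[[0,0,0],[0,0,0],1]]'
python3 plan.py 496.2 35.1 140.6 174.8
```

```text
t 21.85 pos [496.2  34.7 167.6] rpy [-1.800e+02 -1.000e-01  1.748e+02] w 47.4 gf 62.9 F [ 0.1 -0.7 -0.1]
world d [  0.    0.4 -27. ] TOOL shift mm [-0.   0.4 27. ] turn deg [-0.  -0.1 -0. ] shift after turn [ 0.   0.4 27. ]
clock: 22.1
eef_pos: [496.3, 35.1, 155.9]
tool_rot: [-3.141, -0.002, 3.051]
force: [-0.1, -0.2, -0.1]
width: 47.0
gripper_force: 62.9
t 22.1 pos [496.3  35.1 155.9] rpy [-1.800e+02 -1.000e-01  1.748e+02] w 47.0 gf 62.9 F [-0.1 -0.2 -0.1]
world d [ -0.1  -0.  -15.3] TOOL shift mm [ 0.  -0.  15.3] turn deg [-0.  -0.1  0. ] shift after turn [ 0.1 -0.  15.3]
```

```bash
python3 -m handwheel '[[[0,0,0],[0,0,0.006],1],[[0,0,0],[0,0,0.006],1],[[0,0,0],[0,0,0.003],1],[[0,0,0],[0,0,0.0008],1],[[0,0,0],[0,0,0],1]]'
python3 -m handwheel '[[[0,0,0],[0,0,0],0],[[0,0,0],[0,0,0],0],[[0,0,0],[0,0,0],0],[[0,0,0],[0,0,0],0],[[0,0,0],[0,0,0],0]]'
python3 -m handwheel '[[[0,0,0],[0,0,-0.01],0],[[0,0,0],[0,0,-0.03],0],[[0,0,0],[0,0,-0.03],0],[[0,0,-6.4],[0,0,0],0],[[0,0,0],[0,0,0],0]]'
python3 -m handwheel '[[[0,0,0],[0,0,0],0]]' >/dev/null;python3 plan.py 517.6 234.2 210 181.2
```

```text
clock: 22.52
eef_pos: [496.8, 35.3, 141.0]
tool_rot: [-3.142, -0.001, 3.051]
force: [-0.6, 0.4, -0.8]
width: 47.2
gripper_force: 63.0
clock: 22.93
eef_pos: [497.1, 35.3, 141.3]
tool_rot: [3.142, 0.0, 3.051]
force: [-0.3, -0.1, -0.4]
width: 85.4
gripper_force: 0.0
clock: 23.35
eef_pos: [498.4, 35.4, 213.6]
tool_rot: [3.141, 0.005, -3.117]
force: [0.2, -0.4, -0.1]
width: 85.7
gripper_force: 0.0
t 23.43 pos [496.9  35.2 211.7] rpy [ 180.     0.  -178.9] w 85.3 gf 0.0 F [-0.7 -0.1 -0.4]
world d [ 20.7 199.   -1.7] TOOL shift mm [-24.5 198.6   1.8] turn deg [ 0.   0.  -0.1] shift after turn [-24.9 198.5   1.7]
```

```bash
python3 -m handwheel '[[[0,0,0],[-0.0041,0.0331,0],0],[[0,0,0],[-0.0041,0.0331,0],0],[[0,0,0],[-0.0041,0.0331,0],0],[[0,0,0],[-0.0041,0.0331,0],0],[[0,0,0],[-0.0041,0.0331,0],0]]' >/dev/null
python3 -m handwheel '[[[0,0,0],[-0.0041,0.0331,0],0],[[0,0,0],[0,0,0.04],0],[[0,0,0],[0,0,0.04],0],[[0,0,0],[0,0,0.04],0],[[0,0,0],[0,0,0.04],0]]' >/dev/null
python3 -m handwheel '[[[0,0,0],[0,0,0.015],0],[[0,0,0],[0,0,0],0],[[0,0,0],[0,0,0],0],[[0,0,0],[0,0,0],0]]' >/dev/null
python3 plan.py 517.6 234.2 1 181.2
python3 - <<'E'
from h import *
d=grab('side','s7');t=grab('top','t7')
a=cv2.resize(d['pixels'][190:270,330:430],(500,400),interpolation=cv2.INTER_CUBIC)
b=cv2.resize(t['pixels'][280:340,258:318],(400,400),interpolation=cv2.INTER_CUBIC)
c=cv2.resize(d['pixels'][280:400,330:450],(400,400),interpolation=cv2.INTER_CUBIC)
cv2.imwrite('pics/s7.png',cv2.resize(np.hstack([a,b,c]),(800,246))[:,:,::-1])
E
```

```text
t 24.6 pos [518.  234.6  37. ] rpy [ 1.800e+02  1.000e-01 -1.788e+02] w 85.8 gf 0.0 F [0.3 0.7 0.9]
world d [ -0.4  -0.4 -36. ] TOOL shift mm [ 0.5 -0.4 36. ] turn deg [ 0.   0.1 -0. ] shift after turn [ 0.4 -0.4 36. ]
```

View pics/s7.png

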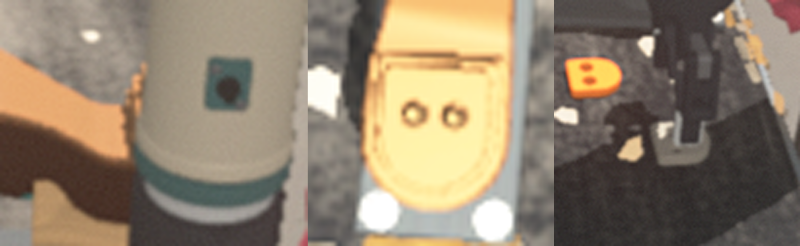

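The top view shows the small lift centred on the other two, parallel, with the pegs visible. The gripper is over the grey piece.

```bash
python3 -m handwheel '[[[0,0,0],[0,0,0.02],0],[[0,0,0],[0,0,0.01],0],[[0,0,0],[0,0,0.005],0],[[0,0,0],[0,0,0],0],[[0,0,0],[0,0,0],0]]' >/dev/null
python3 plan.py 517.6 234.2 1 181.2
```

```text
t 25.12 pos [517.5 234.4   1.5] rpy [ 180.     0.  -178.8] w 85.3 gf 0.0 F [-0.3 -1.  -0.9]
world d [ 0.1 -0.2 -0.5] TOOL shift mm [-0.1 -0.2  0.5] turn deg [0. 0. 0.] shift after turn [-0.1 -0.2  0.5]
```

```bash
python3 -m handwheel '[[[0,0,0],[0,0,0],1],[[0,0,0],[0,0,0],1],[[0,0,0],[0,0,0],1],[[0,0,0],[0,0,0],1],[[0,0,0],[0,0,0],1]]' >/dev/null
python3 -m handwheel '[[[0,0,0],[0,0,0],1]]' >/dev/null
python3 plan.py 517.6 234.2 1 181.2
python3 -m handwheel '[[[0,0,0],[0,0,-0.02],1],[[0,0,0],[0,0,-0.04],1],[[0,0,0],[0,0,-0.04],1],[[0,0,0],[0,0,-0.04],1],[[0,0,0],[0,0,-0.04],1]]' >/dev/null
python3 -m handwheel '[[[0,0,6.4],[0,0,-0.025],1],[[0,0,0],[0,0,0],1],[[0,0,0],[0,0,0],1]]' >/dev/null
python3 plan.py 496.2 35.1 205 174.8
```

```text
t 25.62 pos [517.7 234.5   2. ] rpy [ 180.     0.  -178.8] w 39.1 gf 60.4 F [-1.1 -0.5  5.8]
world d [-0.1 -0.3 -1. ] TOOL shift mm [ 0.1 -0.3  1. ] turn deg [0. 0. 0.] shift after turn [ 0.1 -0.3  1. ]
t 26.28 pos [518.1 234.7 207.9] rpy [179.9   0.2 174.9] w 38.9 gf 60.9 F [ 0.4 -0.1 -1.2]
world d [ -21.9 -199.6   -2.9] TOOL shift mm [   4.  -200.8    2.5] turn deg [0.1 0.2 0.1] shift after turn [   3.7 -200.8    2.9]
```

```bash
python3 -m handwheel '[[[0,0,0],[0.0007,-0.0335,0],1],[[0,0,0],[0.0007,-0.0335,0],1],[[0,0,0],[0.0007,-0.0335,0],1],[[0,0,0],[0.0007,-0.0335,0],1],[[0,0,0],[0.0007,-0.0335,0],1]]' >/dev/null
python3 -m handwheel '[[[0,0,0],[0.0007,-0.0335,0],1],[[0,0,0],[0,0,0.01],1],[[0,0,0],[0,0,0.01],1],[[0,0,0],[0,0,0],1],[[0,0,0],[0,0,0],1]]' >/dev/null
python3 plan.py 495.8 35.1 153.9 174.8
python3 - <<'E'
from h import *
np.set_printoptions(precision=1,suppress=True)
d=grab('side','s8');s=ctrl.read_state();a=s['tool_rot'][2]-np.pi;u=np.array([np.cos(a),np.sin(a),0]);v=np.array([-u[1],u[0],0])
T=s['eef_pos']-[0,0,1.9]
print('expected raw front bot/top, back',proj(d,T+11*u+20.5*v),proj(d,T+11*u+20.5*v+[0,0,10]),proj(d,T-35*u+[0,0,5]))
a=cv2.resize(d['pixels'][180:250,350:430],(800,600)[:2],interpolation=cv2.INTER_CUBIC)
cv2.imwrite('pics/s8.png',a[:,:,::-1])
E
```

```text
t 27.12 pos [493.7  34.5 184.7] rpy [-180.    -0.2  174.9] w 38.8 gf 60.8 F [-0.1  0.8 -1.3]
world d [  2.1   0.6 -30.8] TOOL shift mm [-2.2  0.8 30.8] turn deg [-0.  -0.2  0.1] shift after turn [-2.1  0.8 30.8]
expected raw front bot/top, back [[382.4 207.3]] [[382.8 202.5]] [[406.8 199.9]]
```

View pics/s8.png

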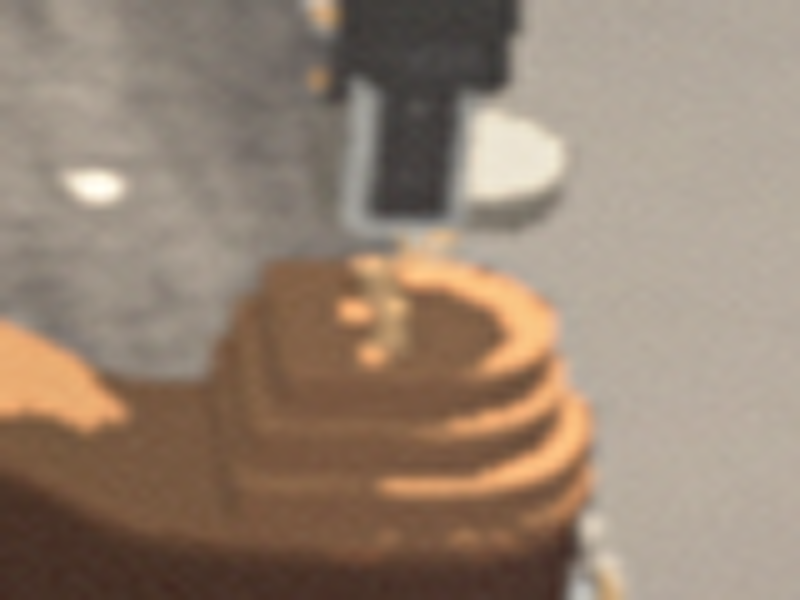

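The three lifts are stacked flat and tapering. The grey piece is held level above the pegs, its round back at raw column 406.5 against 406.8 expected. I lower it.

```bash
python3 -m handwheel '[[[0,0,0],[-0.0015,0.0005,0.01],1],[[0,0,0],[0,0,0.007],1],[[0,0,0],[0,0,0],1]]' >/dev/null
python3 plan.py 495.8 35.1 153.9 174.8
python3 -m handwheel '[[[0,0,0],[0,0,0.006],1],[[0,0,0],[0,0,0],1],[[0,0,0],[0,0,0],1]]' >/dev/null
python3 plan.py 495.8 35.1 153.9 174.8
```

```text
t 27.42 pos [495.6  35.3 167.6] rpy [-180.    -0.2  174.9] w 39.1 gf 60.8 F [-0.1  0.  -0.8]
world d [  0.2  -0.2 -13.7] TOOL shift mm [-0.2 -0.1 13.7] turn deg [-0.  -0.2  0.1] shift after turn [-0.2 -0.1 13.7]
t 27.67 pos [496.4  35.  162.9] rpy [-180.    -0.   174.8] w 38.6 gf 60.9 F [-0.1 -0.3 -0.6]
world d [-0.6  0.1 -9. ] TOOL shift mm [0.6 0.1 9. ] turn deg [-0. -0.  0.] shift after turn [0.6 0.1 9. ]
```

```bash
python3 -m handwheel '[[[0,0,0],[0.0007,0,0.004],1],[[0,0,0],[0,0,0.004],1],[[0,0,0],[0,0,0.001],1],[[0,0,0],[0,0,0.001],1],[[0,0,0],[0,0,0],1]]'
python3 plan.py 495.8 35.1 153.9 174.8
```

```text
clock: 28.08
eef_pos: [495.7, 35.0, 154.0]
tool_rot: [3.141, -0.0, 3.051]
force: [-2.1, 0.6, 8.1]
width: 38.8
gripper_force: 61.8
t 28.08 pos [495.7  35.  154. ] rpy [180.   -0.  174.8] w 38.8 gf 61.8 F [-2.1  0.6  8.1]
world d [ 0.1  0.1 -0.1] TOOL shift mm [-0.1  0.1  0.1] turn deg [ 0. -0.  0.] shift after turn [-0.1  0.1  0.1]
```

Contact (8 N) at exactly the seated height. I release and withdraw.

```bash
python3 -m handwheel '[[[0,0,0],[0,0,0],0],[[0,0,0],[0,0,0],0],[[0,0,0],[0,0,0],0],[[0,0,0],[0,0,0],0],[[0,0,0],[0,0,0],0]]'
python3 -m handwheel '[[[0,0,0],[0,0,-0.01],0],[[0,0,0],[0,0,-0.03],0],[[0,0,0],[0,0,-0.03],0],[[0,0,0],[0,0,0],0],[[0,0,0],[0,-0.04,0],0]]' >/dev/null
python3 -m handwheel '[[[0,0,0],[0,-0.04,0],0],[[0,0,0],[0,-0.04,0],0],[[0,0,0],[0,-0.04,0],0],[[0,0,0],[0,-0.04,0],0],[[0,0,0],[0,-0.03,0],0]]' >/dev/null
python3 -m handwheel '[[[0,0,0],[0,0,0],0],[[0,0,0],[0,0,0],0],[[0,0,0],[0,0,0],0]]'
python3 - <<'E'
from h import *
d=grab('side','s9');t=grab('top','t9')
a=cv2.resize(d['pixels'][180:260,340:420],(400,400),interpolation=cv2.INTER_CUBIC)
b=cv2.resize(t['pixels'][275:335,258:318],(400,400),interpolation=cv2.INTER_CUBIC)
cv2.imwrite('pics/s9.png',np.hstack([a,b])[:,:,::-1])
E
```

```text
clock: 28.5
eef_pos: [495.9, 35.0, 153.1]
tool_rot: [-3.142, -0.0, 3.051]
force: [-1.1, -0.1, -0.2]
width: 85.4
gripper_force: 0.0
clock: 29.58
eef_pos: [475.1, -193.3, 222.8]
tool_rot: [3.141, -0.001, 3.051]
force: [-0.4, 0.4, -0.4]
width: 85.4
gripper_force: 0.0
```

View pics/s9.png

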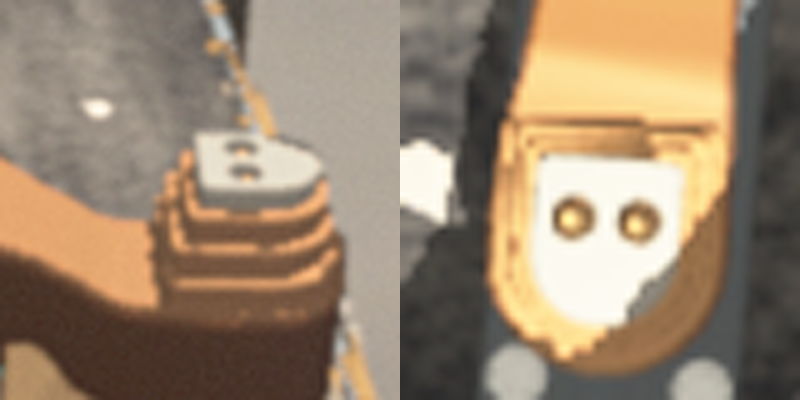

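The four pieces taper upwards, flat and parallel, with the peg ends inside the grey piece's holes at (573,218) and (638,222) in the crop. The bystanders were never approached, so I hand in.

```bash
python3 -c "
from cell import ctrl
print(ctrl.finish_job())"
```

```text
the job is handed in; nothing more can be done
None
```

The heel is built and the job handed in at about 30 s: large, middle and small lifts, then the grey top piece, look flat and parallel on the pegs in the last pictures, with the straight edges towards the toe; the tin and wax pot were left alone.

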